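# Clamp the honey jar in its stand and unscrew the lid

### The arm

A 6-joint arm with a two-finger parallel gripper is mounted at the origin on a cart in front of the work surface, level with it; the furniture and walls round the work are solid. World frame = base frame: x ahead of the robot, y to its left, z up, the work surface at z = 0. Lengths are in m, angles in degrees, forces in N, time in s.
With the tool pointing down it reaches from about 0.375 to 0.9 m from the base axis. Payload 3.1 kg.
Tool frame: the origin (TCP) lies at the very end of the fingers, on their centre line; the grasp point (between the pads) lies 19 mm behind it (bot.hold_point_z is the z of the grasp point in the tool frame, in m); z points along the fingers, y is the line along which they close (so a half turn about z gives the same grasp; the last joint's range is limited). The gripper opens to 87 mm and grips with 3 to 60 N. Pads are 19 mm wide; open, the fingers measure 117 mm over their backs; the gripper's body (75 mm by 190 mm) begins 51 mm behind the grasp point.
Start: joints at [57.611, 30.224, 82.088, -0, 67.689, -10.227], TCP at [0.236, 0.579, 0.184] pointing down, gripper open.
Joint ranges: [-176.69, 176.69], [-43.24, 126.21], [12.49, 139.97], [-82, 262], [0, 151.66], [-163.58, 163.58]. Speed limits (degrees/s): [159.86, 159.86, 180, 180, 180, 180].

### API

Orientations are given as a 3x3 rotation matrix whose columns are the frame's x, y, z axes.
In Python, from rig import bot, capture, camera_model gives the robot as it stands.
- The arm moves only by the tool apply_moves, never from a script. Its argument "plan" is text: rows parted by semicolons, each of 6 numbers parted by spaces: the shift along the tool's x, y, z in units of 0.05 m (1.0 is 0.05 m), then the turn, a rotation vector about the tool's x, y, z in units of 360 degrees (1.0 is 360 degrees). In form: dx dy dz ax ay az; .... A call has 1 to 10 rows; each row shifts and turns the commanded pose from where the row before left it, along the tool's axes as they then stand; what a row does not reach is not made up. A row lasts 1/12 s, in which the tool goes at most 41.7 mm and 7.16 degrees, less where a joint would pass 70% of its speed; a pose out of reach is approached as far as the arm can. A call with a number of a shift or a turn outside -1 to 1 is refused whole. A call with a gripper value outside its range is refused whole. "gripper" is the gripper command: -1 is shut, 1 is fully open, values between are in proportion, set as the call begins (left out, the last holds). The fingers move at their own pace and stop on an object; the grip force is fixed at half the most. Time passes only in rows, so rows that do not move let the fingers close. It gives the time, the measured TCP pose, the force, the opening and the grip force at its end, in the units of the state.
- bot.read_state(): the state, without advancing time (a new reading comes with each control period).
- capture(name): name is "side" or "top" or "wrist"; returns the picture (400x640x3 uint8, red, green, blue); there is no depth.
- camera_model(name): a dict with "vertical_fov" (degrees; the focal length in pixels is half the picture's height over the tangent of half this angle, whatever the lens; pixels are square), "cx", "cy" (the principal point, pixels), "dist" ([k1, k2, p1, p2, k3] as OpenCV has them; the pictures are not rectified), "position" and "rotation" of the camera in the world; the wrist camera has in their place "hand_eye" (4x4, takes a point from camera to tool coordinates, whose origin is the TCP and whose axes are the flange's). Camera axes: x right, y down, z forward; pixel columns grow to the right and rows downward; lengths in m; the calibration is good to about 2 mm. A picture is of the moment at which its call begins: read the wrist's pose just before it. camera_model takes no time and is no camera call.
- bot.hand_in(): hands the job in; it is judged then, once.
The state is a dict: "time_s": time; "joint_positions": joint angles; "qvel": joint speeds; "tau": joint torques, N m; "position": TCP position; "tcp_rot": TCP orientation; "force": force on the tool from outside, world axes, zero at the start; "moment": the same for the moment, N m; "opening": opening from 0.0 (shut) to 1.0 (fully open); "grasp_force": force on a finger pad.
Only numpy, scipy, OpenCV 4.12 (cv2) and the standard library are available. Lean on these libraries where they do the work, as an engineer would, in place of code of your own. Each camera call takes 0.05 s, during which the arm holds its last target. There are 200 camera calls.

### The job

Tighten both red clamp knobs of the jar stand clockwise to their end stops so that the jar is braced, then unscrew the tight white lid anticlockwise until its threads let go, without dragging the jar up. Lift the lid straight up and finish still holding it in the gripper, level, about two centimetres above the jar; do not put it down or let it go, do not raise it higher than that by much, and leave the knobs tight and the things around the stand where they are.

Things in the scene. Friction and masses are not known exactly. Their poses are not given: they have to be found in the camera images.
- stand: jar stand, fixed: steel plate 110 x 330 x 12 mm, origin at the centre of its underside on the worktop, long side along its y, z up. The jar stands in the middle; a housing with a red knob sits 125 mm to either side (left: +y). Between, on rods, two rubber-faced jaws, 50 mm wide, 14 to 42 mm above the worktop: about 3 mm off the jar when slack, pressing on it at the stop.
- knob_left_grip (a point): left (stand +y) clamp knob: a red bar grip 42 mm long, 14 mm thick, 32 mm tall, pinched across its thickness from above. This point is on its upright turning axis, half-way up the bar, 16 mm below its top, 77 mm above the worktop; x runs along the bar, z up. Below the bar: a round flange 44 mm across, on a grey housing 74 mm square and 40 mm high.
- knob_right_grip (a point): right (stand -y) clamp knob: a red bar grip 42 mm long, 14 mm thick, 32 mm tall, pinched across its thickness from above. This point is on its upright turning axis, half-way up the bar, 16 mm below its top, 77 mm above the worktop; x runs along the bar, z up. Below the bar: a round flange 44 mm across, on a grey housing 74 mm square and 40 mm high.
- knob_left (a joint): angle of the left knob, rad: 0 slack, growing clockwise seen from above to a hard stop at 1.4 (clamped). Starts between 0 and 0.3, so one grasp is enough. Friction about 0.2 N m, a little more at the end as the jaw presses on the jar; it stays where it is left. It drives the jaw on its side 3.65 mm towards the jar in all.
- knob_right (a joint): angle of the right knob, rad: 0 slack, growing clockwise seen from above to a hard stop at 1.4 (clamped). Starts between 0 and 0.3, so one grasp is enough. Friction about 0.2 N m, a little more at the end as the jaw presses on the jar; it stays where it is left. It drives the jaw on its side 3.65 mm towards the jar in all.
- jar_center (a point): loose amber glass jar, 0.35 kg: lower part square, 56 mm, 38 mm high; then a round shoulder 56 mm across up to 70 mm, and a neck 44 mm across up to 86 mm. This point is on its axis 44 mm above its underside, 56 mm above the worktop; z up along the axis. It stands square to the stand within 3 degrees, within 2 mm of its middle; clamping straightens it.
- lid_center (a point): round white lid with a ribbed edge and a red dot on top, 62 mm across, 20 mm high, 50 g. This point is its centre, 10 mm below its flat top; z up, x towards the dot. Screwed on, it lies 38 mm above point jar_center, 94 mm above the worktop. Grip it across its diameter from above, from any side; below its rim fingertips have 20 mm of free depth.
- lid_rim (a point): centre of the lid's underside; axes as lid_center. Threads: turned anticlockwise seen from above the lid rises 1 to 1.5 mm and is free after 0.85 to 1.15 rad; a springy liner (18 N screwed down) then pushes it up 1 to 2 mm. Up to 1.55 rad it lifts straight off; beyond, lugs meet the next threads. Aim at 1.3 rad in one grasp. It takes 0.1 to 0.3 N m. Before it is free, pulling lifts the jar.
- coin_dish: bystander: small brown dish 73 mm across, 16 mm high, on the robot's side of the stand; origin at the centre of its underside.
- tape_roll: bystander: roll of tan tape lying flat, 96 mm across, 48 mm high, behind the stand; origin at the centre of its underside.
- pastille_tin: bystander: flat blue and silver tin 63 x 105 x 24 mm, behind the stand; origin at the centre of its underside.
Mind the look-alikes: they are no part of the job. Of the things shaped like the part that bears lid_center, the white one is meant.

How it is judged:
By the outcome, as a careful person would: the job done as asked, in the order asked, and still so for the second after the job is handed in, while the arm keeps its last pose, push and grip.
It also fails if it takes over 59 s, if anything falls off the work surface, if the arm or the gripper's body presses on something with over 40 N, if the wrist force passes 120 N, or if a joint passes its speed limit or range.

## Working session

There is one attempt and no reset: what is moved stays moved. The work goes in short steps, Python scripts to look and compute and a tool call to move; the robot and the scene stay as the last step left them, time stands still between calls to the robot, and variables do not carry over. Pictures are saved under pics/ and viewed, at most 10 in all, crops included, and the job is handed in when it is done.

Besides the shell and the picture viewer there is one more tool, called after ">>>" in YAML: its name, and indented under it one key for each argument. apply_moves: Moves the arm, as the interface text tells. Its arguments: {"type":"object","properties":{"plan":{"type":"string"},"gripper":{"type":"number"}},"required":["plan"]}

```bash
mkdir -p pics; ls
python3 - <<'E'
from rig import bot,capture,camera_model
import cv2,numpy as np
s=bot.read_state();print(s)
for n in("side","top"):
    im=capture(n);cv2.imwrite(f"pics/{n}0.png",im[:,:,::-1]);print(n,camera_model(n))
print(camera_model("wrist"),bot.hold_point_z)
E
```

```text
pics
{'time_s': 0.0, 'joint_positions': array([ 5.76124228e+01,  3.02790259e+01,  8.21573652e+01, -8.17995028e-04,
        6.76876972e+01, -1.02298141e+01]), 'qvel': array([-0.00209298, -0.00044154, -0.02066099,  0.00239082, -0.02335017,
       -0.08044306]), 'tau': array([ 1.16029027e-03, -4.40050042e+01, -1.76587969e+01,  6.33771345e-02,
        5.83615224e-02, -1.79914496e-04]), 'position': array([0.23528108, 0.57814021, 0.18296564]), 'tcp_rot': array([[-9.26150703e-01,  3.77151899e-01, -1.14891671e-03],
       [ 3.77153466e-01,  9.26148958e-01, -1.83592876e-03],
       [ 3.71643998e-04, -2.13366463e-03, -9.99997655e-01]]), 'force': array([-0.79268925,  0.01307813,  0.61614861]), 'moment': array([ 0.01168276, -0.01621869,  0.01962036]), 'grasp_force': 0.0, 'opening': 1.0030309156506338}
side {'vertical_fov': 46.18715571561594, 'cx': 316.39408420063654, 'cy': 205.36893230780754, 'dist': array([0.00116768, 0.        , 0.        , 0.        , 0.        ]), 'position': array([ 0.52406339, -0.76426758,  0.71124324]), 'rotation': array([[ 0.99886721, -0.03719227,  0.0296821 ],
       [-
[... 300 characters left out ...]
,  1.1451102 ]), 'rotation': array([[-0.0172388 , -0.99230831,  0.12258485],
       [-0.99967176,  0.01942966,  0.0166992 ],
       [-0.01895254, -0.12225673, -0.99231754]])}
{'vertical_fov': 69.6468902139417, 'cx': 318.96425973202184, 'cy': 206.59320453484216, 'dist': array([-0.0242842,  0.       ,  0.       ,  0.       ,  0.       ]), 'hand_eye': array([[ 5.98117240e-05, -9.56477801e-01, -2.91805093e-01,
         8.00696287e-02],
       [ 9.99999565e-01,  3.28702691e-04, -8.72449233e-04,
         1.06069201e-04],
       [ 9.30395443e-04, -2.91804914e-01,  9.56477405e-01,
        -2.01153504e-01],
       [ 0.00000000e+00,  0.00000000e+00,  0.00000000e+00,
         1.00000000e+00]])} -0.0187
```

View pics/top0.png

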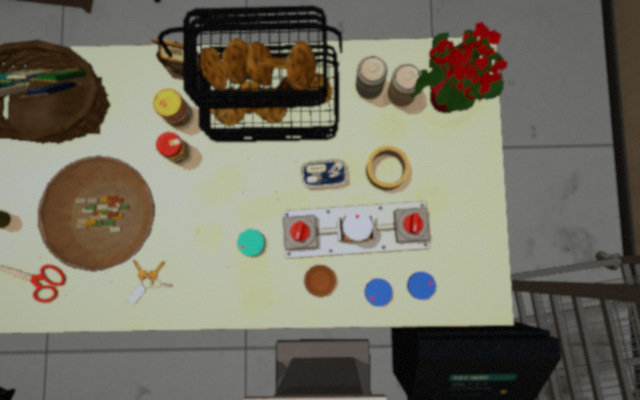

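View pics/side0.png

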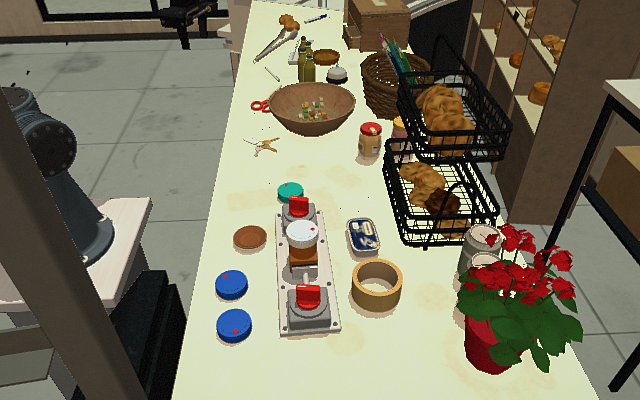

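The top view shows four round lids: white (357,228) on the jar in the stand, teal (251,243), and blue (379,291) and (421,286). The white one fits: it is on the jar, with its red dot at (356,216). The red knobs are at (301,231) for left and (413,225) for right. I'll measure these and make one enlarged crop to confirm.

```bash
cat > h.py <<'E'
import numpy as np,cv2
from rig import bot,capture,camera_model
def cam(n,s=None):
    m=camera_model(n);f=200/np.tan(np.radians(m["vertical_fov"]/2))
    K=np.array([[f,0,m["cx"]],[0,f,m["cy"]],[0,0,1]])
    if n=="wrist":
        T=np.eye(4);T[:3,:3]=s["tcp_rot"];T[:3,3]=s["position"];T=T@m["hand_eye"];R,p=T[:3,:3],T[:3,3]
    else:R,p=m["rotation"],m["position"]
    return K,m["dist"],R,p
def ray(c,uv,z):
    K,d,R,p=c
    x=cv2.undistortPoints(np.float64(uv).reshape(-1,1,2),K,d).reshape(-1,2)
    v=np.c_[x,np.ones(len(x))]@R.T
    return p+v*((z-p[2])/v[:,2])[:,None]
def proj(c,P):
    K,d,R,p=c
    return cv2.projectPoints((np.float64(P).reshape(-1,3)-p)@R,np.zeros(3),np.zeros(3),K,d)[0].reshape(-1,2)
def red(im):
    h=cv2.cvtColor(im,cv2.COLOR_RGB2HSV);H,S,V=h[...,0],h[...,1],h[...,2]
    return (((H<7)|(H>172))&(S>150)&(V>90)).astype(np.uint8)
def white(im):
    h=cv2.cvtColor(im,cv2.COLOR_RGB2HSV);return ((h[...,1]<40)&(h[...,2]>170)).astype(np.uint8)
def blobs(m,amin):
    n,l,st,c=cv2.connectedComponentsWithStats(m)
    return [(c[i],st[i,4],(l==i)) for i in range(1,n) if st[i,4]>=amin]
E
python3 - <<'E'
from h import *
im=capture("top");c=cam("top")
cv2.imwrite("pics/crop1.png",cv2.resize(im[195:265,270:445],None,fx=4,fy=4,interpolation=cv2.INTER_CUBIC)[:,:,::-1])
for b in blobs(red(im),4):
    if 270<b[0][0]<445 and 195<b[0][1]<300:
        r=cv2.minAreaRect(np.argwhere(b[2])[:,::-1].astype(np.float32))
        print(b[0],b[1],ray(c,b[0],.093),r)
lid=ray(c,(357,228),.104);print("lid",lid)
E
```

```text
[412.85347985 223.003663  ] 273 [[ 0.52417711 -0.21915351  0.093     ]] ((412.7000427246094, 223.90003967285156), (18.335756301879883, 18.335756301879883), 63.43495178222656)
[299.72222222 230.78968254] 252 [[0.512168   0.02030598 0.093     ]] ((299.5000305175781, 231.0000457763672), (17.677669525146484, 17.677669525146484), 45.0)
lid [[ 0.51481133 -0.10050809  0.104     ]]
```

View pics/crop1.png

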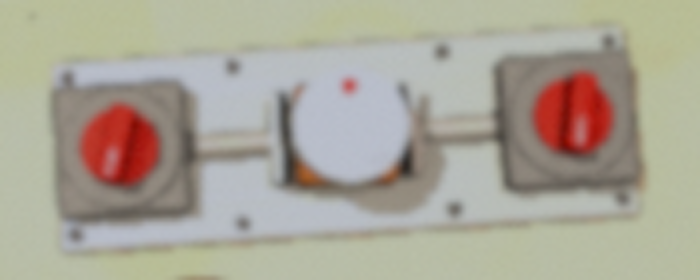

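The crop confirms it: white lid with its red dot on the jar between the jaws, and a red bar knob on either side, both bars roughly along world x. I'll go above the stand for a closer look.

>>> apply_moves:
  plan: "-.5 -.53 -.13 0 0 0;-.5 -.53 -.13 0 0 0;-.5 -.53 -.13 0 0 0;-.5 -.53 -.13 0 0 0;-.5 -.53 -.13 0 0 0;-.5 -.53 -.13 0 0 0;-.5 -.53 -.13 0 0 0;-.5 -.53 -.13 0 0 0;-.5 -.53 -.13 0 0 0;-.5 -.53 -.13 0 0 0"

```text
time_s: 0.98
position: [0.3673, 0.2374, 0.2492]
tcp_rot: [[-0.926, 0.377, -0.0], [0.377, 0.926, -0.0], [0.0, -0.0, -1.0]]
force: [0.4, 0.5, 0.1]
opening: 1.001
grasp_force: 0.0
```

>>> apply_moves:
  plan: "-.5 -.53 0 0 0 0;-.5 -.53 0 0 0 0;-.5 -.53 0 0 0 0;-.5 -.53 0 0 0 0;-.5 -.53 0 0 0 0;-.5 -.53 0 0 0 0;-.5 -.53 0 0 0 0;-.5 -.53 0 0 0 0;-.5 -.53 0 0 0 0;-.5 -.53 0 0 0 0"

```text
time_s: 1.82
position: [0.4989, -0.1024, 0.2488]
tcp_rot: [[-0.926, 0.378, -0.0], [0.378, 0.926, 0.0], [0.001, 0.0, -1.0]]
force: [0.6, 0.4, -0.2]
opening: 1.002
grasp_force: 0.0
```

>>> apply_moves:
  plan: "0 0 0 0 0 -.0153;0 0 0 0 0 -.0153;0 0 0 0 0 -.0153;0 0 0 0 0 -.0153;0 0 0 0 0 0;0 0 0 0 0 0"

```text
time_s: 2.32
position: [0.4986, -0.1006, 0.2487]
tcp_rot: [[-1.0, 0.005, -0.001], [0.005, 1.0, 0.0], [0.001, 0.0, -1.0]]
force: [0.3, 0.1, -0.7]
opening: 1.001
grasp_force: 0.0
```

Run:
```python
from h import *
s=bot.read_state();im=capture("wrist");c=cam("wrist",s)
cv2.imwrite("pics/w1.png",im[:,:,::-1]);print(s["joint_positions"],s["position"])
for b in blobs(red(im),15):print(b[0],b[1],ray(c,b[0],.08))
```

```text
[-2.40071869e+01  1.67941614e+01  9.37569606e+01  1.09899659e-03
  6.94857846e+01 -1.13731986e+02] [ 0.49861219 -0.10055322  0.24871711]
[295.76190476  79.61904762] 21 [[ 0.37298895 -0.12788422  0.08      ]]
[204.  104.5] 24 [[ 0.40013771 -0.24085304  0.08      ]]
[407.48585691 190.55407654] 601 [[0.50946734 0.01640305 0.08      ]]
[232.55878468 200.25363276] 757 [[ 0.52175574 -0.21666473  0.08      ]]
[320.25 219.25] 20 [[ 0.5491911  -0.09933783  0.08      ]]
```

View pics/w1.png

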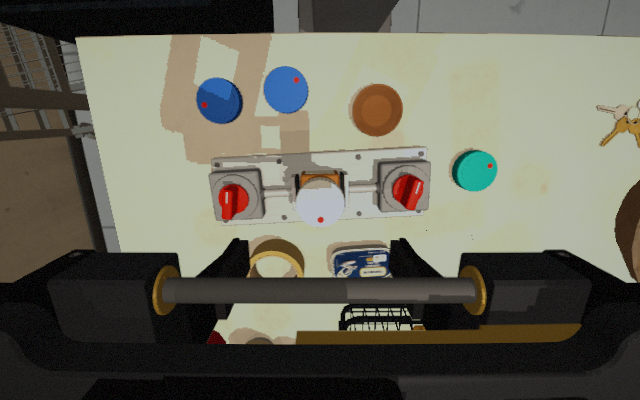

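The wrist view shows the stand the other way up (robot side at the top): left knob (408,191), right knob (233,200), lid (320,202) with its dot at (320,219), and fingertips at the bottom. I'll enlarge both knobs to read the bar angles.

Run:
```python
from h import *
im=cv2.imread("pics/w1.png")
a=[cv2.resize(im[y-30:y+30,x-35:x+35],None,fx=5,fy=5,interpolation=cv2.INTER_CUBIC) for x,y in((233,200),(407,190))]
cv2.imwrite("pics/w1c.png",np.hstack(a))
```

```text
(no output)
```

View pics/w1c.png

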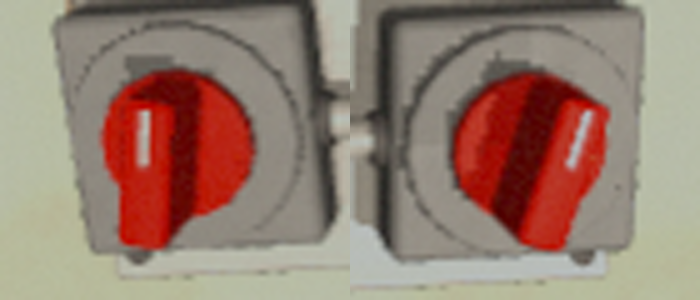

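Run:
```python
from h import *
s=bot.read_state();c=cam("wrist",s)
for n,q in(("R",[(228,190.2),(226.8,219.4)]),("L",[(419,180.4),(410.8,208.6)])):
    P=ray(c,q,.093);d=P[1]-P[0];print(n,P.mean(0),np.hypot(*d[:2]),np.degrees(np.arctan2(d[1],d[0])))
print("dot",ray(c,(320.25,219.25),.104))
im=cv2.cvtColor(cv2.imread("pics/w1.png"),cv2.COLOR_BGR2RGB)
for b in blobs(white(im)*np.uint8(1),50):
    if 300<b[0][0]<340 and 180<b[0][1]<220:print(b[0],b[1])
# stand corners pixel by eye: plate ends
P=ray(c,[(220,224),(424.5,208)],.012);print(P)
```

```text
R [ 0.52467587 -0.21992732  0.093     ] 0.03992889810303043 -7.803228396534373
L [0.51186434 0.02230814 0.093     ] 0.038051001505269744 -10.818456947600609
dot [[ 0.54083674 -0.09936689  0.104     ]]
[[ 0.58088202 -0.2623408   0.012     ]
 [ 0.55502079  0.06765232  0.012     ]]
```

>>> apply_moves:
  plan: "-.05 .5 .35 0 0 0;-.05 .5 .35 0 0 0;-.05 .5 .35 0 0 0;-.05 .5 .35 0 0 0;-.05 .5 .35 0 0 0;0 0 0 0 0 .015;0 0 0 0 0 .014;0 0 0 0 0 0;0 0 0 0 0 0"

```text
time_s: 3.12
position: [0.5117, 0.0245, 0.1615]
tcp_rot: [[-0.983, 0.182, 0.0], [0.182, 0.983, -0.0], [-0.0, -0.0, -1.0]]
force: [-1.1, -0.7, 0.5]
opening: 1.001
grasp_force: 0.0
```

Run:
```python
from h import *
s=bot.read_state();im=capture("wrist")
x,y=[int(v) for v in proj(cam("wrist",s),(.511,.0245,.085))[0]];print(x,y,s["position"],s["tcp_rot"][:,0])
cv2.imwrite("pics/w2.png",im[:,:,::-1])
cv2.imwrite("pics/w2c.png",cv2.resize(im[y-50:y+50,x-60:x+60],None,fx=5,fy=5,interpolation=cv2.INTER_CUBIC)[:,:,::-1])
```

```text
319 201 [0.51174849 0.02452908 0.1614754 ] [-9.83331828e-01  1.81819934e-01 -1.65107914e-04]
```

View pics/w2c.png

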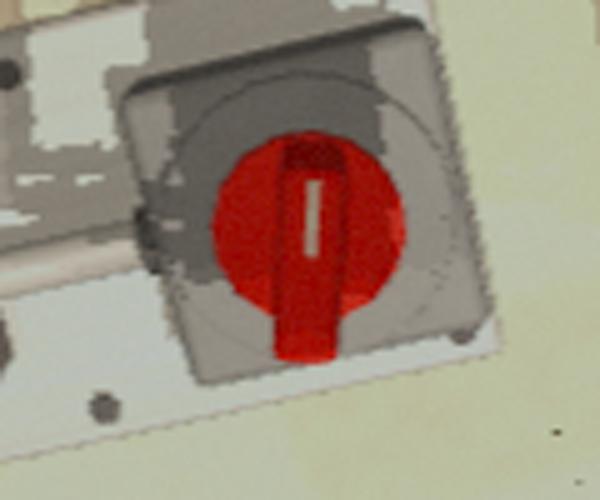

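Run:
```python
from h import *
s=bot.read_state();c=cam("wrist",s)
P=ray(c,[(322.6,185),(320.4,222)],.093);d=P[1]-P[0];m=P.mean(0);print(m,np.hypot(*d[:2]),np.degrees(np.arctan2(-d[1],-d[0])))
print("tool shift mm",s["tcp_rot"].T@(m-s["position"])*1000)
```

```text
[0.51169708 0.02659968 0.093     ] 0.037777344348041364 166.38790431032834
tool shift mm [ 0.59879532  2.26243485 68.62606704]
```

>>> apply_moves:
  plan: "0.01 .045 .3 0 0 .0085;0 0 .3 0 0 0;0 0 .3 0 0 0;0 0 .3 0 0 0;0 0 .3 0 0 0;0 0 .3 0 0 0;0 0 .1 0 0 0;0 0 0 0 0 0"
  gripper: 0

```text
time_s: 3.83
position: [0.5108, 0.0264, 0.0656]
tcp_rot: [[-0.972, 0.236, -0.002], [0.236, 0.972, 0.0], [0.002, -0.0, -1.0]]
force: [-0.5, 0.8, 0.5]
opening: 0.522
grasp_force: 0.0
```

>>> apply_moves:
  plan: "0 0 0 0 0 0;0 0 0 0 0 0;0 0 0 0 0 0;0 0 0 0 0 0;0 0 0 0 0 0;0 0 0 0 0 0;0 0 0 0 0 0"
  gripper: -1

```text
time_s: 4.42
position: [0.5117, 0.0266, 0.0667]
tcp_rot: [[-0.972, 0.236, 0.0], [0.236, 0.972, -0.0], [-0.0, 0.0, -1.0]]
force: [0.5, 0.8, 0.5]
opening: 0.063
grasp_force: 0.0
```

Run:
```python
from h import *
s=bot.read_state();im=capture("side");p=s["position"];print(s["opening"],s["grasp_force"],s["force"],s["moment"])
x,y=[int(v) for v in proj(cam("side"),p)[0]];print(x,y)
cv2.imwrite("pics/s2.png",cv2.resize(im[y-60:y+60,x-80:x+80],None,fx=5,fy=5,interpolation=cv2.INTER_CUBIC)[:,:,::-1])
s=bot.read_state();print(s["opening"],s["grasp_force"])
```

```text
0.06251847913468335 0.0 [0.4874864  0.78701097 0.49189211] [-0.03060074  0.01055824  0.03224038]
296 203
0.03917282889658295 0.0
```

View pics/s2.png

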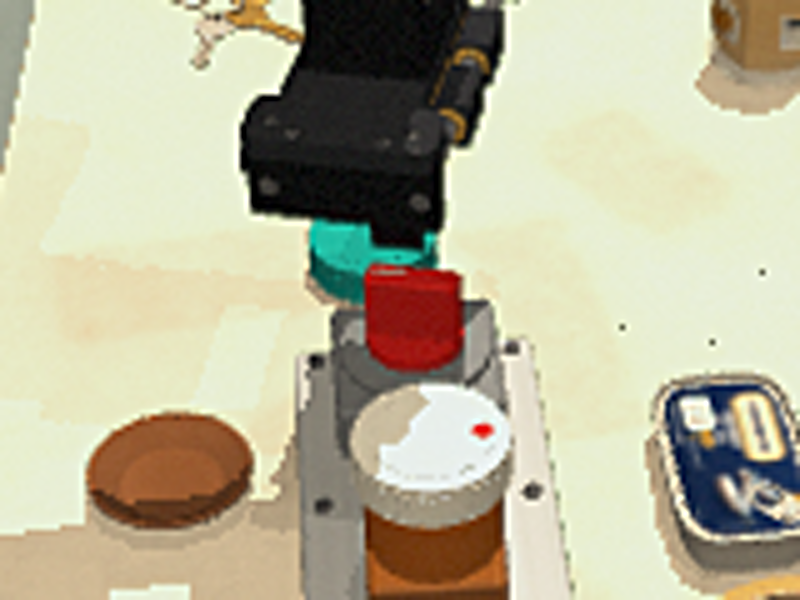

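The side view shows that the closed fingertips (295,192 full frame) are above the bar. They grasped nothing and touched nothing. I'll work out the true tip height from this view.

Run:
```python
from h import *
c=cam("side");s=bot.read_state();p=s["position"]
for z in(.066,.08,.093,.1,.11):
    print(z,proj(c,(p[0],p[1],z))[0],proj(c,(p[0]-.002,p[1]-.012,z))[0])
# knob top in side: bar top centre crop (412,270) -> px
q=(296-80+412/5,203-60+270/5);print(q,ray(c,q,.093),"stand y-edge knob")
cw=cam("wrist",s);print(proj(cw,[p,p-[0,0,-.02],p+s["tcp_rot"][:,1]*.01]))
im=capture("wrist");cv2.imwrite("pics/w3.png",im[100:400,120:520,::-1])
```

```text
0.066 [296.68349357 203.90744876] [295.83382309 207.46204231]
0.08 [296.44597647 198.8800156 ] [295.58655396 202.41941287]
0.093 [296.22164607 194.13180303] [295.35297615 197.65609911]
0.1 [296.09931284 191.54252066] [295.225585  195.0582752]
0.11 [295.92264511 187.80325661] [295.04159408 191.30629408]
(298.4, 197.0) [[0.51612827 0.01652655 0.093     ]] stand y-edge knob
[[319.11703132 230.44853986]
 [319.10386677 241.29912534]
 [332.44037164 230.45289394]]
```

View pics/w3.png

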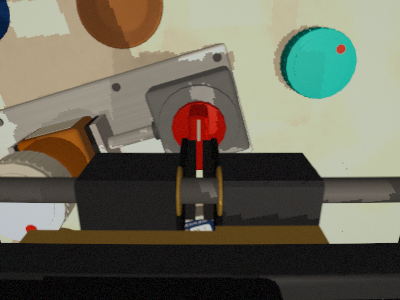

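The wrist and side views agree: the tips really end about 3 to 4 cm short of the reported TCP. I'll reopen, go down a little, and recheck the tip row numerically.

>>> apply_moves:
  plan: "0 0 0 0 0 0;0 0 0 0 0 0;0 0 0 0 0 0;0 0 0 0 0 0;0 0 0 0 0 0;0 0 0 0 0 0"
  gripper: 0

```text
time_s: 5.02
position: [0.5116, 0.0266, 0.0664]
tcp_rot: [[-0.972, 0.236, -0.0], [0.236, 0.972, 0.0], [0.0, 0.0, -1.0]]
force: [-0.4, -0.1, -0.9]
opening: 0.394
grasp_force: 0.0
```

```bash
cat > tip.py <<'E'
from h import *
s=bot.read_state();im=capture("side");p=s["position"];c=cam("side")
half=s["opening"]*.0435+.0075
near=p-s["tcp_rot"][:,1]*half
u,v=proj(c,near)[0];print("pred near tip",u,v,"open",s["opening"],"pos",p,"F",s["force"])
V=im.max(2).astype(int)
for w in range(int(u)-8,int(u)+9,2):
    col=V[:int(v)+25,w];r=np.where(col<45)[0];r=r[r>v-80];print(w,r.max() if len(r) else None,end="; ")
print()
for z in(0,.01,.02,.03,.04):print(z,proj(c,near+[0,0,z])[0])
E
python3 tip.py
```

```text
pred near tip 294.0746284024774 210.9605363994546 open 0.39427962252281923 pos [0.51156253 0.0266344  0.06642881] F [-0.39731202 -0.05518622 -0.90405415]
286 186; 288 187; 290 195; 292 195; 294 195; 296 196; 298 196; 300 187; 302 188; 
0 [294.0746284 210.9605364]
0.01 [293.88551057 207.35529875]
0.02 [293.69395745 203.70369677]
0.03 [293.4999216  200.00482871]
0.04 [293.30335436 196.25776922]
```

>>> apply_moves:
  plan: "0 0 .1 0 0 0;0 0 .1 0 0 0;0 0 0 0 0 0"

```text
time_s: 5.32
position: [0.5107, 0.0268, 0.0554]
tcp_rot: [[-0.972, 0.236, -0.002], [0.236, 0.972, 0.0], [0.002, -0.0, -1.0]]
force: [-0.8, -0.4, 0.5]
opening: 0.497
grasp_force: 0.0
```

>>> apply_moves:
  plan: "0 0 .08 0 0 0;0 0 0 0 0 0"

```text
time_s: 5.48
position: [0.5111, 0.0267, 0.0517]
tcp_rot: [[-0.972, 0.236, -0.001], [0.236, 0.972, 0.0], [0.001, -0.0, -1.0]]
force: [-0.3, -0.8, -0.6]
opening: 0.499
grasp_force: 0.0
```

```bash
python3 tip.py
```

```text
pred near tip 293.6334976311964 217.54256215792475 open 0.4987978394819982 pos [0.51105504 0.02670661 0.05167962] F [-0.25274701 -0.84706861 -0.55069341]
285 193; 287 193; 289 202; 291 202; 293 202; 295 203; 297 203; 299 194; 301 195; 
0 [293.63349763 217.54256216]
0.01 [293.44271238 214.00063558]
0.02 [293.24948526 210.41343511]
0.03 [293.05376903 206.78008562]
0.04 [292.85551519 203.09968922]
```

>>> apply_moves:
  plan: "0 0 .1 0 0 0;0 0 .1 0 0 0;0 0 0 0 0 0"

```text
time_s: 5.78
position: [0.5109, 0.0267, 0.0415]
tcp_rot: [[-0.972, 0.236, -0.002], [0.236, 0.972, 0.0], [0.002, -0.0, -1.0]]
force: [-0.5, -0.0, -0.1]
opening: 0.5
grasp_force: 0.0
```

>>> apply_moves:
  plan: "0 0 .1 0 0 0;0 0 .1 0 0 0;0 0 .04 0 0 0;0 0 0 0 0 0"

```text
time_s: 6.12
position: [0.511, 0.0267, 0.0297]
tcp_rot: [[-0.972, 0.236, -0.001], [0.236, 0.972, 0.0], [0.001, -0.0, -1.0]]
force: [0.2, 1.1, 0.9]
opening: 0.498
grasp_force: 0.0
```

```bash
python3 tip.py
```

```text
pred near tip 294.03864065230835 225.14252076182953 open 0.4976092534880705 pos [0.51103074 0.02669881 0.02974936] F [0.202425   1.08010304 0.88173924]
286 202; 288 202; 290 210; 292 210; 294 211; 296 211; 298 211; 300 203; 302 203; 
0 [294.03864065 225.14252076]
0.01 [293.85302557 221.6969467 ]
0.02 [293.66506791 218.20794344]
0.03 [293.47472298 214.67468329]
0.04 [293.28194492 211.09631735]
```

>>> apply_moves:
  plan: "0 0 .06 0 0 0;0 0 0 0 0 0;0 0 0 0 0 0;0 0 0 0 0 0;0 0 0 0 0 0;0 0 0 0 0 0;0 0 0 0 0 0;0 0 0 0 0 0"
  gripper: -1

```text
time_s: 6.83
position: [0.5116, 0.0263, 0.0276]
tcp_rot: [[-0.972, 0.235, 0.0], [0.235, 0.972, -0.001], [-0.0, -0.0, -1.0]]
force: [0.0, -1.8, 1.5]
opening: 0.155
grasp_force: 30.0
```

>>> apply_moves:
  plan: "0 0 0 0 0 .0185;0 0 0 0 0 .0185;0 0 0 0 0 .0185;0 0 0 0 0 .0185;0 0 0 0 0 .0185;0 0 0 0 0 .0185;0 0 0 0 0 .0185;0 0 0 0 0 .0185;0 0 0 0 0 0"

```text
time_s: 7.58
position: [0.5136, 0.0284, 0.0276]
tcp_rot: [[-0.387, 0.922, 0.004], [0.922, 0.387, 0.002], [0.001, 0.005, -1.0]]
force: [3.5, 6.8, -1.4]
opening: 0.159
grasp_force: 30.0
```

```bash
cat > st.py <<'E'
from rig import bot;import numpy as np
s=bot.read_state();R=s["tcp_rot"];print(s["time_s"],s["position"],"psi",np.degrees(np.arctan2(R[1,0],R[0,0])),"F",s["force"],"M",s["moment"],s["opening"],s["grasp_force"],s["joint_positions"])
E
python3 st.py
```

```text
7.5833 [0.51357536 0.02836542 0.02761482] psi 112.74376147889063 F [ 3.52632443  6.80398085 -1.38740242] M [ 1.04498807 -0.48440933 -0.07078207] 0.15894529832013662 30.004469454288483 [ -9.42347075  36.09357561 105.43891598   0.28788401  38.25519512
 -32.39287582]
```

>>> apply_moves:
  plan: "0 0 0 0 0 .0095;0 0 0 0 0 .0095;0 0 0 0 0 0"

```text
time_s: 7.83
position: [0.5139, 0.0285, 0.0276]
tcp_rot: [[-0.276, 0.961, 0.005], [0.961, 0.276, 0.002], [0.001, 0.005, -1.0]]
force: [4.4, 7.5, -1.8]
opening: 0.161
grasp_force: 30.0
```

```bash
python3 st.py
```

```text
7.8333 [0.51387929 0.02845756 0.0276012 ] psi 106.03152901822803 F [ 4.39140924  7.51735627 -1.77233136] M [ 1.17466432 -0.60809576  0.08369983] 0.16114091082444063 29.990185797214508 [ -9.41205065  36.10029822 105.42248623   0.29892926  38.23372832
 -25.67783064]
```

>>> apply_moves:
  plan: "0 0 0 0 0 .0095;0 0 0 0 0 .0095;0 0 0 0 0 0"

```text
time_s: 8.08
position: [0.5141, 0.0283, 0.0277]
tcp_rot: [[-0.163, 0.987, 0.005], [0.987, 0.163, 0.002], [0.001, 0.005, -1.0]]
force: [4.6, 6.3, -1.4]
opening: 0.161
grasp_force: 30.8
```

```bash
python3 st.py
```

```text
8.0833 [0.51411559 0.02828115 0.02766161] psi 99.36493346952182 F [ 4.63731783  6.34122189 -1.4043999 ] M [ 1.19904624 -0.69154105  0.61207184] 0.16132902978324026 30.795945525169373 [ -9.3975594   36.09767177 105.40866054   0.22838303  38.21611302
 -18.9414678 ]
```

>>> apply_moves:
  plan: "0 0 0 0 0 .007;0 0 0 0 0 .007;0 0 0 0 0 0;0 0 0 0 0 0"

```text
time_s: 8.42
position: [0.5142, 0.0279, 0.0277]
tcp_rot: [[-0.079, 0.997, 0.005], [0.997, 0.079, 0.001], [0.0, 0.005, -1.0]]
force: [3.6, 6.4, -2.5]
opening: 0.178
grasp_force: 33.4
```

```bash
python3 st.py
```

```text
8.4167 [0.51422108 0.02786431 0.02767618] psi 94.54096458335776 F [ 3.62877593  6.36746918 -2.49208489] M [ 0.89000488 -0.65867073  0.90669188] 0.17839298498802297 33.35484850220382 [ -9.40559797  36.09865889 105.39999762   0.14133217  38.20737892
 -14.05735658]
```

The knob hit its stop: torque rose to 0.9 N m and the bar began prying the pads. I'll release it and go to the right knob.

>>> apply_moves:
  plan: "0 0 0 0 0 0;0 0 0 0 0 0;0 0 0 0 0 0;0 0 0 0 0 0;0 0 0 0 0 0;0 0 -.5 0 0 0;0 0 -.5 0 0 0;0 0 -.5 0 0 0;0 0 -.5 0 0 0;0 0 0 0 0 0"
  gripper: 0

```text
time_s: 9.25
position: [0.5148, 0.0261, 0.1317]
tcp_rot: [[-0.076, 0.997, 0.009], [0.997, 0.076, -0.001], [-0.002, 0.009, -1.0]]
force: [-0.1, 0.4, -0.4]
opening: 0.504
grasp_force: 0.0
```

>>> apply_moves:
  plan: "0 0 0 0 0 -.0195;0 0 0 0 0 -.0195;0 0 0 0 0 -.0195;0 0 0 0 0 -.0195;0 0 0 0 0 -.0195;0 0 0 0 0 -.0195;0 0 0 0 0 -.0195;0 0 0 0 0 -.0195;0 0 0 0 0 -.0195;0 0 0 0 0 -.0195"

```text
time_s: 10.08
position: [0.5108, 0.0266, 0.1267]
tcp_rot: [[-0.965, 0.261, -0.002], [0.261, 0.965, 0.0], [0.002, -0.0, -1.0]]
force: [0.1, -0.0, -0.5]
opening: 0.5
grasp_force: 0.0
```

>>> apply_moves:
  plan: "0 0 0 0 0 -.0195;-.11 -.62 -.08 0 0 0;-.11 -.62 -.08 0 0 0;-.11 -.62 -.08 0 0 0;-.11 -.62 -.08 0 0 0;-.11 -.62 -.08 0 0 0;-.11 -.62 -.08 0 0 0;-.11 -.62 -.08 0 0 0;-.11 -.62 -.08 0 0 0;0 0 0 0 0 0"

```text
time_s: 10.92
position: [0.5201, -0.232, 0.1598]
tcp_rot: [[-0.989, 0.151, 0.003], [0.151, 0.989, -0.005], [-0.004, -0.004, -1.0]]
force: [1.4, 0.1, 0.7]
opening: 0.498
grasp_force: 0.0
```

```bash
python3 st.py
python3 - <<'E'
from h import *
s=bot.read_state();im=capture("wrist");c=cam("wrist",s)
x,y=[int(v) for v in proj(c,(.5255,-.2235,.085))[0]];print(x,y)
a=cv2.resize(im[y-50:y+50,x-60:x+60],None,fx=5,fy=5,interpolation=cv2.INTER_CUBIC)[:,:,::-1]
cv2.imwrite("pics/w4c.png",a)
cs=cam("side");t=capture("side");k=[int(v) for v in proj(cs,(.514,.028,.08))[0]];print(k)
cv2.imwrite("pics/s3.png",t[:,:,::-1])
E
```

```text
10.9167 [ 0.52007274 -0.23199866  0.15979582] psi 171.3161759601288 F [1.3771523  0.05785658 0.72434806] M [ 0.0189398   0.00340146 -0.0193805 ] 0.4980595363869898 0.0 [ -35.20405955   27.51632422   91.91200121   -0.14389757   60.24808157
 -116.44865673]
328 206
[297, 198]
```

View pics/w4c.png

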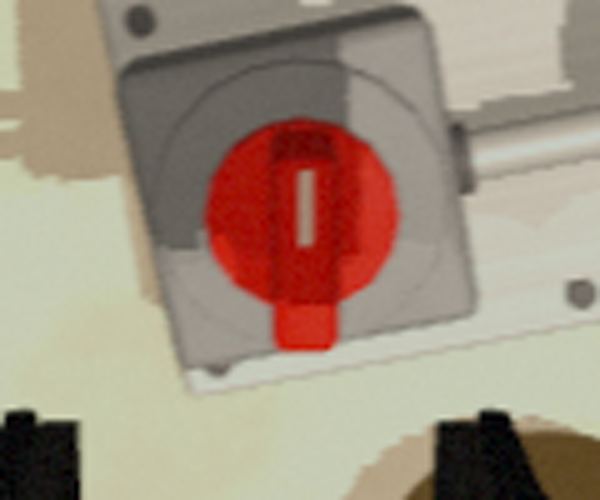

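Run:
```python
from h import *
s=bot.read_state();c=cam("wrist",s)
P=ray(c,[(329,188),(329,226)],.093);d=P[1]-P[0];m=P.mean(0)+[.002,0,0];print(s["position"],m,np.hypot(*d[:2]),np.degrees(np.arctan2(-d[1],-d[0])),np.degrees(np.arctan2(s["tcp_rot"][1,0],s["tcp_rot"][0,0])))
print("tool shift mm",s["tcp_rot"].T@(m-s["position"])*1000)
```

```text
[ 0.5181763  -0.22620854  0.15874291] [ 0.52363252 -0.21702521  0.093     ] 0.038597829136894565 172.00009983477383 171.4150602854549
tool shift mm [-4.08481171  9.84477135 65.74670528]
```

Run:
```python
from h import *
s=bot.read_state();im=capture("wrist");c=cam("wrist",s);s2=bot.read_state();print(s["position"],s2["position"])
b=max(blobs(red(im),300),key=lambda b:b[1])
o=cv2.cvtColor(cv2.imread("pics/w4c.png"),cv2.COLOR_BGR2RGB);ob=max(blobs(red(o),300),key=lambda b:b[1])
oc=ob[0]/5+[268,156];sh=b[0]-oc;print(b[0],oc,sh)
P=ray(c,np.array([(329,188),(329,226)])+sh,.093);m=P.mean(0)+[.002,0,0];print(m,"shift",s2["tcp_rot"].T@(m-s2["position"])*1000)
```

```text
[ 0.5181763  -0.22620854  0.15874291] [ 0.51780542 -0.22476693  0.15854326]
[555.79241645 156.80784062] [328.2444578 200.8464337] [227.54795866 -44.03859308]
[0.51262297 0.00158909 0.093     ] shift [ 38.41609131 223.0126112   65.95000794]
```

Run:
```python
from h import *
s=bot.read_state();im=capture("wrist");s=bot.read_state();c=cam("wrist",s);print(s["position"])
b=min(blobs(red(im),300),key=lambda b:abs(b[0][0]-328)+abs(b[0][1]-200))
o=cv2.cvtColor(cv2.imread("pics/w4c.png"),cv2.COLOR_BGR2RGB);ob=max(blobs(red(o),300),key=lambda b:b[1])
oc=ob[0]/5+[268,156];sh=b[0]-oc;print(b[0],oc,sh)
P=ray(c,np.array([(329,188),(329,226)])+sh,.093);m=P.mean(0)+[.002,0,0];print(m,"shift",s["tcp_rot"].T@(m-s["position"])*1000)
```

```text
[ 0.51777838 -0.22397091  0.15857321]
[320.69033856 204.38976053] [328.2444578 200.8464337] [-7.55411923  3.54332683]
[ 0.52557294 -0.22248446  0.093     ] shift [-7.64324997  2.5083363  65.55989875]
```

>>> apply_moves:
  plan: "-.153 .05 .3 0 0 0;0 0 .4 0 0 0;0 0 .4 0 0 0;0 0 .4 0 0 0;0 0 .4 0 0 0;0 0 0 0 0 0;0 0 0 0 0 0"

```text
time_s: 11.7
position: [0.5257, -0.2217, 0.0635]
tcp_rot: [[-0.989, 0.145, -0.003], [0.145, 0.989, 0.002], [0.003, 0.002, -1.0]]
force: [0.7, 0.8, 0.4]
opening: 0.498
grasp_force: 0.0
```

>>> apply_moves:
  plan: "0 0 .2 0 0 0;0 0 .2 0 0 0;0 0 .15 0 0 0;0 0 .15 0 0 0;0 0 0 0 0 0;0 0 0 0 0 0"

```text
time_s: 12.2
position: [0.5264, -0.2236, 0.0289]
tcp_rot: [[-0.989, 0.146, -0.001], [0.146, 0.989, 0.001], [0.001, 0.0, -1.0]]
force: [-0.2, 0.2, -0.3]
opening: 0.499
grasp_force: 0.0
```

```bash
python3 tip.py
```

```text
pred near tip 305.61407398487984 319.84824029401636 open 0.4985362304949626 pos [ 0.52638863 -0.22362572  0.02894288] F [-0.16019094  0.23821693 -0.32193674]
297 306; 299 305; 301 305; 303 306; 305 305; 307 306; 309 306; 311 306; 313 307; 
0 [305.61407398 319.84824029]
0.01 [305.47449862 316.32714411]
0.02 [305.33274821 312.75122976]
0.03 [305.18877145 309.11920555]
0.04 [305.04251543 305.42973883]
```

>>> apply_moves:
  plan: "0 0 .03 0 0 0;0 0 0 0 0 0;0 0 0 0 0 0;0 0 0 0 0 0;0 0 0 0 0 0;0 0 0 0 0 0;0 0 0 0 0 0;0 0 0 0 0 0"
  gripper: -1

```text
time_s: 12.92
position: [0.5268, -0.2241, 0.0282]
tcp_rot: [[-0.989, 0.146, 0.0], [0.146, 0.989, -0.001], [-0.0, -0.001, -1.0]]
force: [-0.2, -1.3, 0.5]
opening: 0.162
grasp_force: 30.0
```

>>> apply_moves:
  plan: "0 0 0 0 0 .0185;0 0 0 0 0 .0185;0 0 0 0 0 .0185;0 0 0 0 0 .0185;0 0 0 0 0 .0185;0 0 0 0 0 .0185;0 0 0 0 0 .0185;0 0 0 0 0 .0185;0 0 0 0 0 0"

```text
time_s: 13.67
position: [0.527, -0.224, 0.0281]
tcp_rot: [[-0.472, 0.881, 0.001], [0.881, 0.472, -0.0], [-0.001, 0.0, -1.0]]
force: [-1.5, -1.0, 1.2]
opening: 0.159
grasp_force: 30.0
```

```bash
python3 st.py
```

```text
13.6667 [ 0.52698824 -0.22397607  0.02813105] psi 118.18736588883777 F [-1.47085397 -1.03535679  1.20382881] M [-0.19083728  0.10726361 -0.18310612] 0.15947571674545502 30.009579062461853 [-3.42028300e+01  3.88804610e+01  9.67342280e+01 -1.71144519e-03
  4.43488909e+01 -6.23889769e+01]
```

>>> apply_moves:
  plan: "0 0 0 0 0 .0095;0 0 0 0 0 .0095;0 0 0 0 0 0"

```text
time_s: 13.92
position: [0.527, -0.2239, 0.0281]
tcp_rot: [[-0.368, 0.93, 0.001], [0.93, 0.368, -0.0], [-0.001, 0.0, -1.0]]
force: [-0.5, -1.1, 1.8]
opening: 0.162
grasp_force: 30.0
```

```bash
python3 st.py
```

```text
13.9167 [ 0.52700621 -0.22394419  0.02812662] psi 111.57398646392646 F [-0.53976353 -1.07964492  1.80416187] M [-0.21208231  0.08170693  0.01862319] 0.16224348304608976 29.99123364686966 [-3.41996272e+01  3.88811223e+01  9.67336151e+01 -5.02641737e-04
  4.43491483e+01 -5.57732596e+01]
```

>>> apply_moves:
  plan: "0 0 0 0 0 .0095;0 0 0 0 0 .0095;0 0 0 0 0 0"

```text
time_s: 14.17
position: [0.527, -0.224, 0.0281]
tcp_rot: [[-0.255, 0.967, 0.001], [0.967, 0.255, -0.0], [-0.001, 0.001, -1.0]]
force: [0.2, -0.6, 1.7]
opening: 0.158
grasp_force: 30.0
```

```bash
python3 st.py
```

```text
14.1667 [ 0.52704636 -0.2239663   0.02814262] psi 104.76273104601617 F [ 0.19052246 -0.6112021   1.74044178] M [-0.25184456  0.04904217 -0.07502927] 0.15779420321813542 29.990156292915344 [-3.41999492e+01  3.88795679e+01  9.67333968e+01  1.26900165e-03
  4.43432108e+01 -4.89635958e+01]
```

>>> apply_moves:
  plan: "0 0 0 0 0 .0095;0 0 0 0 0 .0095;0 0 0 0 0 0"

```text
time_s: 14.42
position: [0.527, -0.2239, 0.0281]
tcp_rot: [[-0.141, 0.99, 0.0], [0.99, 0.141, -0.001], [-0.001, 0.0, -1.0]]
force: [-0.2, 0.5, 1.6]
opening: 0.165
grasp_force: 31.8
```

```bash
python3 st.py
```

```text
14.4167 [ 0.52696123 -0.22386345  0.02813644] psi 98.11541348989299 F [-0.18086879  0.48946158  1.63475972] M [-0.08686295 -0.03047646  0.77184954] 0.16450790899319442 31.79028431419283 [-3.41744406e+01  3.88792442e+01  9.67361897e+01 -4.94380528e-02
  4.43508686e+01 -4.22545131e+01]
```

>>> apply_moves:
  plan: "0 0 0 0 0 .008;0 0 0 0 0 0;0 0 0 0 0 0"

```text
time_s: 14.67
position: [0.527, -0.2239, 0.0281]
tcp_rot: [[-0.091, 0.996, 0.0], [0.996, 0.091, -0.001], [-0.001, 0.0, -1.0]]
force: [0.7, 1.2, 2.4]
opening: 0.174
grasp_force: 32.7
```

```bash
python3 st.py
```

```text
14.6667 [ 0.52696584 -0.22385429  0.02814284] psi 95.22616471312361 F [0.72367591 1.1648019  2.39338088] M [-0.11915033 -0.06590635  0.8068549 ] 0.17440070546583908 32.70515908487141 [-3.41801490e+01  3.88786980e+01  9.67358664e+01 -3.36826511e-02
  4.43539756e+01 -3.93822390e+01]
```

>>> apply_moves:
  plan: "0 0 0 0 0 0;0 0 0 0 0 0;0 0 0 0 0 0;0 0 0 0 0 0;0 0 -.5 0 0 0;0 0 -.5 0 0 0;0 0 -.5 0 0 0;0 0 -.5 0 0 0;0 0 -.5 0 0 0"
  gripper: 1

```text
time_s: 15.42
position: [0.5263, -0.2234, 0.1538]
tcp_rot: [[-0.085, 0.996, -0.001], [0.996, 0.085, 0.001], [0.001, -0.001, -1.0]]
force: [0.1, 0.1, 0.0]
opening: 0.775
grasp_force: 0.0
```

>>> apply_moves:
  plan: ".5 .045 0 0 0 0;.5 .045 0 0 0 0;.5 .045 0 0 0 0;.5 .045 0 0 0 0;.5 .045 0 0 0 0;0 0 0 0 0 0;0 0 0 0 0 0;0 0 0 0 0 0;0 0 0 0 0 0"

```text
time_s: 16.17
position: [0.5275, -0.0993, 0.1529]
tcp_rot: [[-0.085, 0.996, 0.0], [0.996, 0.085, -0.0], [-0.0, 0.0, -1.0]]
force: [0.2, 0.0, -0.2]
opening: 1.001
grasp_force: 0.0
```

```bash
python3 st.py
python3 - <<'E'
from h import *
s=bot.read_state();im=capture("wrist");c=cam("wrist",s)
cv2.imwrite("pics/w5.png",im[:,:,::-1]);print(proj(c,(.5205,-.098,.104)))
w=white(im);w[240:]=0
for b in blobs(w,300):
    r=cv2.minEnclosingCircle(np.argwhere(b[2])[:,::-1].astype(np.float32));print(b[0],b[1],r)
for b in blobs(red(im),10):print("red",b[0],b[1])
t=capture("top")
for b in blobs(red(t),4):
    if 270<b[0][0]<445 and 195<b[0][1]<300:print("top red",b[0],b[1])
E
```

```text
16.1667 [ 0.52753485 -0.09929248  0.15289782] psi 94.85279738099217 F [ 0.20756934  0.01127388 -0.15692773] M [-0.03501725  0.04817432 -0.00397855] 1.0010114080723083 0.0 [-2.25858353e+01  2.58010693e+01  9.66843805e+01 -1.35262552e-02
  5.74884971e+01 -2.74313688e+01]
[[311.14851337 208.60260666]]
[274.17088457 121.79604973] 29517 ((270.3138732910156, 105.73727416992188), 170.94041442871094)
[484.10456102 119.52879935] 22188 ((522.0, 118.5), 166.52713012695312)
[  8.43373494 193.54698795] 415 ((11.0, 189.0), 19.416587829589844)
red [316.36009308  68.97265852] 1719
red [183.65384615 204.65384615] 26
red [332.7826087  211.54347826] 46
red [310.39498433 313.10344828] 319
top red [416.1875     224.27083333] 192
top red [297.71165644 230.09815951] 163
```

View pics/w5.png

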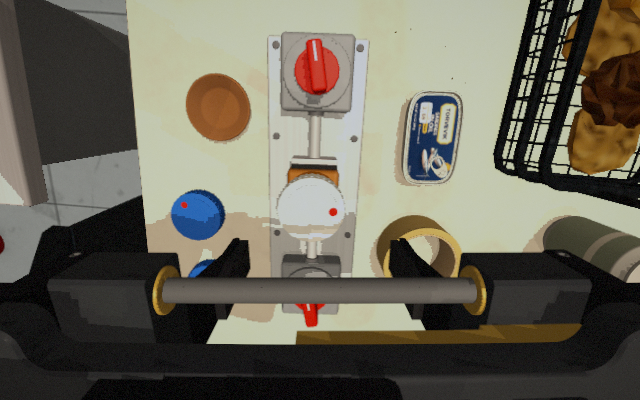

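The view shows both knob bars turned across the stand, and the lid at (311,207), where I predicted it. Next I'll centre over it and go down.

>>> apply_moves:
  plan: ".04 -.138 .3 0 0 0;0 0 .4 0 0 0;0 0 .4 0 0 0;0 0 .4 0 0 0;0 0 .2 0 0 0;0 0 .2 0 0 0;0 0 0 0 0 0;0 0 0 0 0 0"

```text
time_s: 16.93
position: [0.5204, -0.0972, 0.0579]
tcp_rot: [[-0.085, 0.996, -0.0], [0.996, 0.085, 0.0], [0.0, -0.0, -1.0]]
force: [-0.8, 0.2, 1.2]
opening: 0.999
grasp_force: 0.0
```

>>> apply_moves:
  plan: "0 0 .15 0 0 0;0 0 .15 0 0 0;0 0 .17 0 0 0;0 0 0 0 0 0;0 0 0 0 0 0;0 0 0 0 0 0"

```text
time_s: 17.43
position: [0.5202, -0.0968, 0.0344]
tcp_rot: [[-0.086, 0.996, -0.0], [0.996, 0.086, 0.0], [0.0, -0.0, -1.0]]
force: [0.9, 0.0, 0.4]
opening: 1.001
grasp_force: 0.0
```

```bash
python3 st.py
python3 - <<'E'
from h import *
# side view: both fingertips' lowest dark rows
s=bot.read_state();im=capture("side");c=cam("side");p=s["position"];V=im.max(2)
for sg in(-1,1):
    q=p+sg*s["tcp_rot"][:,1]*(.0435+.0075)
    u,v=proj(c,q)[0];print(u,v,[ (w,int(max([r for r in range(int(v)-40,int(v)+8) if V[r,w]<45],default=0))) for w in range(int(u)-6,int(u)+7,2)],[proj(c,q+[0,0,z])[0][1] for z in(.03,.04)])
E
```

```text
17.4333 [ 0.52022983 -0.096827    0.03439285] psi 94.91295898238695 F [0.94211722 0.00175243 0.42535354] M [-0.06000488  0.09846871  0.03637395] 1.0009363248143315 0.0 [-2.26523616e+01  3.61428409e+01  1.02893382e+02  7.85219837e-04
  4.09710827e+01 -2.75659136e+01]
277.090250924157 257.21670748537736 [(271, 228), (273, 233), (275, 238), (277, 246), (279, 245), (281, 0), (283, 0)] [np.float64(246.49396843380595), np.float64(242.82042902958568)]
327.4204350590205 252.084231312702 [(321, 0), (323, 0), (325, 240), (327, 240), (329, 232), (331, 225), (333, 220)] [np.float64(241.36899676950833), np.float64(237.6990742156125)]
```

>>> apply_moves:
  plan: "0 0 0 0 0 0;0 0 0 0 0 0;0 0 0 0 0 0;0 0 0 0 0 0;0 0 0 0 0 0;0 0 0 0 0 0;0 0 0 0 0 0"
  gripper: -1

```text
time_s: 18.07
position: [0.52, -0.0969, 0.0346]
tcp_rot: [[-0.086, 0.996, -0.0], [0.996, 0.086, -0.0], [-0.0, -0.0, -1.0]]
force: [-0.6, -0.4, 2.7]
opening: 0.707
grasp_force: 30.0
```

```bash
python3 st.py
```

```text
18.0667 [ 0.5199708  -0.09690084  0.03456814] psi 94.9179336310812 F [-0.59586326 -0.3838891   2.65155749] M [-0.13472827  0.24336966 -0.01318662] 0.7073919377354841 30.000313419150345 [-2.26626759e+01  3.61182208e+01  1.02909178e+02 -1.82038529e-02
  4.09938272e+01 -2.75668672e+01]
```

>>> apply_moves:
  plan: "0 0 0 0 0 -.016;0 0 -.003 0 0 -.016;0 0 -.003 0 0 -.016;0 0 -.003 0 0 -.016;0 0 -.003 0 0 -.016;0 0 0 0 0 0"

```text
time_s: 18.57
position: [0.5196, -0.0967, 0.0351]
tcp_rot: [[-0.557, 0.831, -0.001], [0.831, 0.557, 0.0], [0.001, -0.001, -1.0]]
force: [-1.7, -0.1, 2.5]
opening: 0.706
grasp_force: 30.0
```

```bash
python3 st.py
```

```text
18.5667 [ 0.51960459 -0.0966966   0.03513574] psi 123.83449866326158 F [-1.73446115 -0.11316916  2.48597902] M [-0.01871421  0.2187065   0.19688262] 0.7061970454818095 29.99861471403369 [-2.26582364e+01  3.60532497e+01  1.02915573e+02 -1.63130949e-02
  4.10936902e+01 -5.64804526e+01]
```

>>> apply_moves:
  plan: "0 0 -.003 0 0 -.016;0 0 -.003 0 0 -.016;0 0 -.003 0 0 -.016;0 0 -.003 0 0 -.016;0 0 -.003 0 0 -.016;0 0 0 0 0 0"

```text
time_s: 19.07
position: [0.5184, -0.0972, 0.0358]
tcp_rot: [[-0.888, 0.46, -0.003], [0.46, 0.888, -0.0], [0.003, -0.002, -1.0]]
force: [-4.1, -3.4, 2.4]
opening: 0.708
grasp_force: 30.0
```

```bash
python3 st.py
```

```text
19.0667 [ 0.51843219 -0.09716131  0.03575157] psi 152.59776567123788 F [-4.12948367 -3.38505158  2.36689212] M [-0.37926931  0.63464743  0.04036593] 0.7081590111462087 29.999002351160513 [-22.70502529  35.97549668 102.94483944  -0.1322515   41.2523072
 -85.20337649]
```

>>> apply_moves:
  plan: "0 0 -.003 0 0 -.0155;0 0 -.003 0 0 -.0155;0 0 -.003 0 0 -.0155;0 0 0 0 0 0;0 0 0 0 0 0"

```text
time_s: 19.48
position: [0.5184, -0.098, 0.0362]
tcp_rot: [[-0.982, 0.188, -0.004], [0.188, 0.982, -0.001], [0.003, -0.002, -1.0]]
force: [-6.5, -6.1, 4.1]
opening: 0.71
grasp_force: 30.0
```

```bash
python3 st.py
python3 - <<'E'
from h import *
im=capture("side");c=cam("side")
for b in blobs(red(im),3):
    if 255<b[0][0]<350 and 190<b[0][1]<330:print(b[0],b[1],ray(c,b[0],.104 if b[1]<60 else .093))
E
```

```text
19.4833 [ 0.5183539  -0.09795305  0.03623643] psi 169.1749743085739 F [-6.48924708 -6.07049     4.13198644] M [-0.80812764  0.89346262  0.01359847] 0.7103058817969263 30.000305783841554 [ -22.7475052    35.92893965  102.92333479   -0.22749946   41.30403424
 -101.75155685]
[307.47628866 296.67010309] 485 [[ 0.52678033 -0.25353464  0.093     ]]
```

>>> apply_moves:
  plan: ".024 -.035 0 0 0 0;0 0 0 0 0 0;0 0 0 0 0 0"

```text
time_s: 19.78
position: [0.5186, -0.0984, 0.0363]
tcp_rot: [[-0.982, 0.188, -0.0], [0.188, 0.982, -0.0], [0.0, -0.0, -1.0]]
force: [-2.0, -0.4, 3.3]
opening: 0.709
grasp_force: 30.0
```

>>> apply_moves:
  plan: "0 0 -.02 0 0 0;0 0 -.02 0 0 0;0 0 0 0 0 0;0 0 0 0 0 0"

```text
time_s: 20.12
position: [0.5188, -0.0984, 0.0381]
tcp_rot: [[-0.982, 0.187, 0.0], [0.187, 0.982, -0.0], [-0.0, -0.0, -1.0]]
force: [-0.6, -0.6, -1.6]
opening: 0.703
grasp_force: 30.0
```

```bash
python3 st.py
```

```text
20.1167 [ 0.51879968 -0.09841254  0.03811805] psi 169.24930372102025 F [-0.60293842 -0.63030028 -1.6018886 ] M [-0.20356574  0.21874555  0.02110901] 0.7034662038893288 29.999915776673284 [-2.28704218e+01  3.57095977e+01  1.02954364e+02 -1.14254985e-02
  4.13319324e+01 -1.02111146e+02]
```

>>> apply_moves:
  plan: "0 0 -.06 0 0 0;0 0 -.1 0 0 0;0 0 -.1 0 0 0;0 0 -.1 0 0 0;0 0 -.1 0 0 0;0 0 -.1 0 0 0;0 0 0 0 0 0;0 0 0 0 0 0;0 0 0 0 0 0;0 0 0 0 0 0"

```text
time_s: 20.95
position: [0.5185, -0.0983, 0.0661]
tcp_rot: [[-0.982, 0.187, -0.0], [0.187, 0.982, 0.0], [0.0, 0.0, -1.0]]
force: [-1.1, 0.3, -1.3]
opening: 0.713
grasp_force: 30.0
```

```bash
python3 st.py
python3 - <<'E'
from h import *
im=capture("side");c=cam("side")
h=cv2.cvtColor(im,cv2.COLOR_RGB2HSV)
h0=cv2.cvtColor(cv2.cvtColor(cv2.imread("pics/side0.png"),cv2.COLOR_BGR2RGB),cv2.COLOR_RGB2HSV)
for n,q in(("before",h0),("after",h)):
    am=((q[...,0]>4)&(q[...,0]<20)&(q[...,1]>120)&(q[...,2]>50)).astype(np.uint8);am[:,:275]=0;am[:,330:]=0;am[:225]=0;am[300:]=0
    b=max(blobs(am,20),key=lambda b:b[1]);r=np.where(b[2].any(1))[0];cc=np.where(b[2].any(0))[0];print(n,b[0],b[1],r.min(),r.max(),cc.min(),cc.max())
    print([tuple(int(x) for x in q[v,302]) for v in range(222,272,4)])
print(proj(c,[(.519,-.098,z) for z in(.012,.05,.098,.115,.136)]))
E
```

```text
20.95 [ 0.51849025 -0.09825407  0.06605387] psi 169.24799156648382 F [-1.05577209  0.26992897 -1.3027824 ] M [ 0.03557377 -0.01016997 -0.03690921] 0.7128144222151882 29.999963842947995 [-2.28738886e+01  3.29337796e+01  1.02048030e+02  2.74320201e-03
  4.50472766e+01 -1.02123817e+02]
before [302.13627255 255.56913828] 499 243 272 289 317
[(70, 7, 227), (64, 8, 229), (80, 7, 228), (70, 7, 227), (57, 12, 212), (21, 57, 144), (21, 52, 148), (12, 226, 106), (12, 221, 106), (13, 230, 101), (13, 188, 84), (8, 36, 79), (17, 40, 116)]
after [302.73554913 250.76445087] 692 231 272 289 317
[(30, 10, 26), (0, 36, 14), (10, 85, 9), (170, 59, 13), (105, 227, 9), (98, 255, 15), (13, 217, 169), (12, 229, 117), (12, 216, 119), (13, 239, 111), (12, 188, 95), (16, 39, 163), (19, 36, 133)]
[[302.11327053 262.80322481]
 [301.5559833  249.55577868]
 [300.80943421 231.81049132]
 [300.53278796 225.23501586]
 [300.18165576 216.88938132]]
```

```bash
python3 -c "
from rig import bot
print(bot.hand_in())"
```

```text
the job is handed in; nothing more can be done
None
```

I turned both clamp knobs to their end stops, unscrewed the white lid about 74° until it came free, and handed in with it held level about 18 mm above the jar; the last side-view measurement showed the jar had not lifted.

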